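# Lay an angle bracket down over its stops

### The job

The grey angle bracket stands on the plywood board. Without gripping or lifting it, push it with the fingers, still standing, until its round cross bar has gone over the low ridges and is up against both stop blocks, then tip it over between the stops and keep a finger on it so that it goes down slowly and lands gently, without dropping. Leave it lying flat on the back of its upright with the bar still against both stops, and do not disturb the two seal blanks, the whetstone or the tin nearby.

Things in the scene. Friction and masses are not known exactly. Their poses are not given: they have to be found in the camera images.
- board: fixed plywood board 240 (x) x 120 (y) x 12 mm on the desk; origin at the centre of its underside. Two dark stop blocks, 16 mm high, 22 mm long in x, stand on it at y = 34 to 52 mm on either side; their faces towards -x lie at board x = -10 mm. Before each lies a low ridge. The bracket tips towards board +x; its upright comes down between the stops.
- seat (a point): where the bracket's bar axis lies when the bar is against both stops: board frame (-18, 0, 20) mm; axes as the board's. In front of each stop a half-round ridge, 2 mm high, at board x = -24.5 mm, over which the bar is pushed, keeps it from rolling back out. Sideways (y) the bracket has about 11 mm of play each way and need not be centred.
- bracket: loose grey angle bracket, an L in side view, about 0.4 kg (varies), 46 mm wide in y. Origin on its underside below the axis of the steel cross bar at its heel. Standing: z up, x towards the stops. Foot: x -70 to 0, z 0 to 16 mm. Upright: x -4 to +8 mm, up to z = 105 mm. Lying: its x axis points down, its z along board +x, the foot stands up 70 mm high behind the stops.
- bar (a point): centre of the cross bar (16 mm thick, 100 mm long; sticks out 27 mm each side to meet the stops), at bracket (0, 0, 8) mm; axes as the bracket's. Against the stops, the bracket tips about this axis, the bar turning in the corner of board and stops.
- corner (a point): inner corner of the L, mid-width, at bracket (-4, 0, 16) mm: the upright's inner face (towards -x) meets the foot's upper face (+z). Against the stops, balance is at a tilt of about 0.6 rad; the bar's friction may hold it at 0.4 to 1 rad, past that it falls by itself unless a finger inside the L holds the foot's upper face back.
- seal_brown: bystander: brown seal blank, a rod 16 mm thick and 60 mm tall standing on the board near its +x end, beside (+y) where the upright will lie; origin at the centre of its underside
- seal_pale: bystander: pale slim seal blank, 12 mm thick and 60 mm tall, standing on the desk beyond the board's +x end; origin at the centre of its underside
- whetstone: bystander: whetstone in a dark sleeve, 30 x 88 x 17 mm, lying on the desk behind the board's -x end; origin at the centre of its underside
- tin: bystander: round dark blue tin, 75 mm across, 24 mm high, on the desk to the left of the board; origin at the centre of its underside

How it is judged:
On the way:
1. the bracket stands with its bar against both stops (bar axis within 3 mm of the seat in board x, less than 0.15 rad of tilt, square to the stops within 0.06 rad) (x of bar in the frame of seat above -0.003 m and angle between bracket's own z axis and vertical below 0.15 rad and angle between the y axis of bracket and the y axis of board, either way round below 0.06 rad), for 0.1 s.
At the end, for the whole second after the job is handed in: the bracket lies at rest flat on the back of its upright on the board (within 0.05 rad), foot standing up, its bar behind both stops and within 5 mm of touching them, square to them within 0.06 rad (angle between bracket's own z axis and vertical between 1.52 and 1.62 rad and angle between bracket's own x axis and vertical above 3 rad and angle between the y axis of bracket and the y axis of board, either way round below 0.06 rad and x of bar in the frame of seat between -0.005 and 0.003 m and z of bar in the frame of seat below 0.003 m and linear speed of bracket below 0.01 m/s and angular speed of bracket below 0.1 rad/s).
It fails at once if the bracket drops instead of being let down (it turns faster than 3 rad/s) (angular speed of bracket above 3 rad/s).
It fails at once if the bracket is lifted (its cross bar rises more than 8 mm off the board) (z of bar in the frame of seat above 0.008 m).
It fails at once if a bystander is disturbed (moved more than 10 mm or knocked over) (distance of any of seal_brown, seal_pale, whetstone, tin from where it was at the start of the episode above 0.01 m or angle between any of seal_brown, seal_pale's own z axis and vertical above 0.3 rad).
It also fails if it takes over 58 s, if anything falls off the work surface, if the arm or the gripper's body presses on something with over 40 N, if the wrist force passes 120 N, or if a joint passes its speed limit or range.

### The arm

A 6-joint arm with a two-finger parallel gripper is mounted at the origin on a cart in front of the work surface, level with it; the furniture and walls round the work are solid. World frame = base frame: x ahead of the robot, y to its left, z up, the work surface at z = 0. Lengths are in m, angles in rad, forces in N, time in s.
With the tool pointing down it reaches from about 0.4 to 0.925 m from the base axis. Payload 3.4 kg.
Tool frame: the origin (TCP) lies midway between the tips of the shut fingers; the grasp point (between the pads) lies 19 mm behind it; z points along the fingers, x is the direction in which the jaws open and shut, and the axes are right-handed (so a half turn about z gives the same grasp; the last joint's range is limited). The gripper opens to 85 mm and grips with 20 to 120 N. Pads are 22 mm wide; open, the fingers measure 114 mm over their backs; the gripper's body (76 mm by 85 mm) begins 54 mm behind the grasp point. The pads swing forward as they close: fully open they stand 13 mm farther back than shut.
Start: joints at [1.171, 0.307, 1.506, -0, 1.328, -0.073], TCP at [0.185, 0.545, 0.231] pointing down, gripper open.
Joint ranges: [-3.12, 3.12], [-1.05, 2.28], [0.14, 2.33], [-1.42, 4.57], [0.1, 2.73], [-2.68, 2.68]. Speed limits (rad/s): [2.57, 2.57, 3.14, 3.14, 3.14, 3.14].

### API

Orientations are given as a rotation vector (axis times angle).
In Python, from workcell import monitor, viewer, job gives the robot as it stands.
- The arm moves only by the tool apply_moves, never from a script. Its argument "rows" is a list of rows, each a list of 5 numbers: the opening, from 0 (shut) to 1 (fully open), then the shift along the world's x, y, z normalised to -1 to 1, where 1 is 0.03 m, then the turn about the world's z normalised to -1 to 1, where 1 is 0.08 rad. In form: [[hand, tx, ty, tz, yaw], ...]. A call has exactly 10 rows; each row shifts and turns the commanded pose from where the row before left it; what a row does not reach is not made up. A row lasts 1/12 s, in which the tool goes at most 41.7 mm and 7.16 degrees, less where a joint would pass 70% of its speed; a pose out of reach is approached as far as the arm can. A call with a number of a shift or a turn outside -1 to 1 is refused whole. A call with a gripper value outside its range is refused whole. The fingers move at their own pace and stop on an object; the grip force is fixed at half the most. Time passes only in rows, so rows that do not move let the fingers close, or fill a call up. It gives the time, the measured TCP pose, the force and the opening at its end, in the units of the state.
- monitor.state(): the state, without advancing time (a new reading comes with each control period).
- viewer.snapshot(name): name is "side" or "top" or "wrist"; returns a dict with "color" (384x512x3 uint8, blue, green, red), "depth" (384x512 float32, m along the optical axis (not along the pixel's ray), 0 where there is no reading), "K" (3x3 intrinsics, pixels), "cam_to_world" (4x4, takes a point from camera to world coordinates). Camera axes: x right, y down, z forward; pixel columns grow to the right and rows downward; lengths in m; the calibration is good to about 2 mm. The wrist camera is an equidistant fisheye: a pixel r from the principal point sees the ray r / f radians off the axis. A picture is of the moment at which its call begins.
- job.job_done(): hands the job in, once; it reports no verdict.
The state is a dict: "t": time; "joint_pos": joint angles; "joint_vel": joint speeds; "joint_torque": joint torques, N m; "ee_pos": TCP position; "ee_rot": TCP orientation; "ft_force": force on the tool from outside, world axes, zero at the start; "ft_torque": the same for the moment, N m; "opening": opening from 0.0 (shut) to 1.0 (fully open).
Only numpy, scipy, OpenCV 4.12 (cv2) and the standard library are available. Lean on these libraries where they do the work, as an engineer would, in place of code of your own. Each camera call takes 0.05 s, during which the arm holds its last target.

## Working session

There is one attempt and no reset: what is moved stays moved. The work goes in short steps, Python scripts to look and compute and a tool call to move; the robot and the scene stay as the last step left them, time stands still between calls to the robot, and variables do not carry over. Pictures are saved under pics/ and viewed, and the job is handed in when it is done.

Besides the shell and the picture viewer there is one more tool, called after "Call:" by a JSON object that holds its "name" and its "arguments", one argument or row to a line. apply_moves: Moves the arm, as the interface text tells. Its arguments: {"type":"object","properties":{"rows":{"type":"array","items":{"type":"array","items":{"type":"number"}}}},"required":["rows"]}

```bash
mkdir -p pics; ls; cat > h.py <<'E'
import cv2,numpy as np
from workcell import monitor,viewer,job
def snap(n,tag):
    s=viewer.snapshot(n); cv2.imwrite(f'pics/{tag}.png',s['color']); np.savez(f'pics/{tag}.npz',**s); return s
def pts(s):
    K=s['K'];d=s['depth'];T=s['cam_to_world']
    v,u=np.mgrid[:d.shape[0],:d.shape[1]]
    p=np.stack([(u-K[0,2])/K[0,0]*d,(v-K[1,2])/K[1,1]*d,d],-1)
    w=p@T[:3,:3].T+T[:3,3]; w[d==0]=np.nan
    return w
E
python3 - <<'E'
from h import *
print(monitor.state())
for n in ['side','top','wrist']:
    s=snap(n,n+'0'); print(n,s['K'],s['cam_to_world'])
E
```

```text
pics
{'t': 0.0, 'joint_pos': array([ 1.17048155e+00,  3.07564747e-01,  1.50766871e+00,  1.33082648e-05,
        1.32840189e+00, -7.35122656e-02]), 'joint_vel': array([ 0.00024816, -0.00040028, -0.00040961, -0.00027782,  0.00105926,
        0.00029571]), 'joint_torque': array([-1.21209840e-03, -4.57551956e+01, -2.51921386e+01, -3.11497606e-04,
        1.33394575e-02, -2.06018643e-05]), 'ee_pos': array([0.18433767, 0.54391569, 0.23038753]), 'ee_rot': array([ 2.55236971,  1.82985906, -0.00274766]), 'ft_force': array([0.01571649, 0.62853816, 0.5385356 ]), 'ft_torque': array([-0.0343763 ,  0.02050241, -0.03742848]), 'opening': 1.0012021869869012}
side [[373.722093     0.         250.2906074 ]
 [  0.         373.722093   190.35938121]
 [  0.           0.           1.        ]] [[ 0.89531668 -0.24550011  0.37166885  0.29270239]
 [-0.44523594 -0.46860281  0.76300483 -0.44391372]
 [-0.01315271 -0.84861128 -0.52885338  0.50824118]
 [ 0.          0.          0.          1.        ]]
top [[460.91888829   0.         261.68671214]
 [  0.         460.91888829 196.234184  ]
 [  0.           0.           1.        ]] [[ 0.02286859 -0.98871698  0.14803972  0.44842376]
 [-0.9994979  -0.0258594  -0.01830938  0.22783757]
 [ 0.02193101 -0.14754668 -0.98881192  1.09559669]
 [ 0.          0.          0.          1.        ]]
wrist [[297.31863964   0.         258.45898582]
 [  0.         297.31863964 188.86968711]
 [  0.           0.           1.        ]] [[ 0.32068224  0.9042981   0.28179399  0.11287858]
 [ 0.94718621 -0.30581847 -0.09650574  0.57053405]
 [-0.00109215  0.29785906 -0.95460923  0.37270889]
 [ 0.          0.          0.          1.        ]]
```

View pics/side0.png

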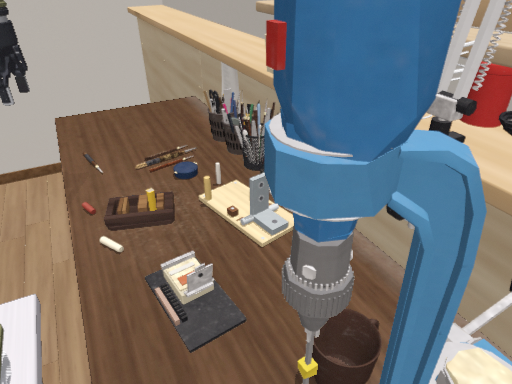

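View pics/top0.png

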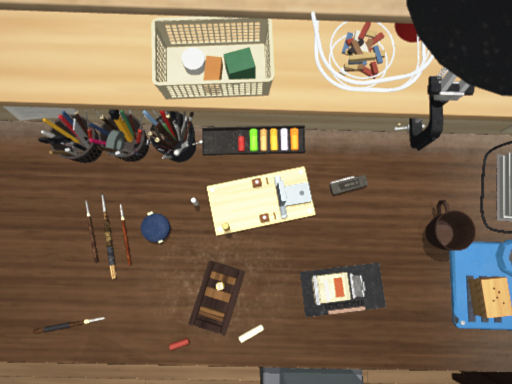

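View pics/wrist0.png

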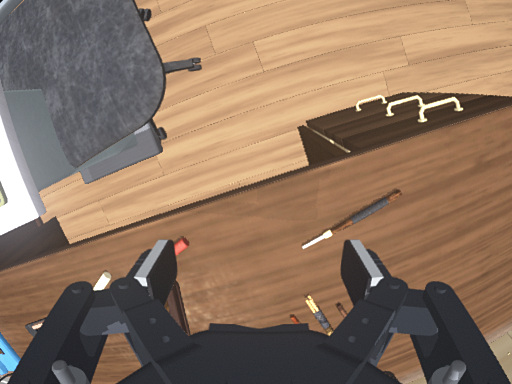

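The top view shows the board at px (208–314, 168–234), with the bracket at about (293,195), the stops at (257,183) and (265,217), and the brown seal at (227,227). The pale seal is at (194,201), the tin at (155,228) and the whetstone at (348,185). Board +x runs to the image left, which is world +y.

```bash
python3 - <<'E'
from h import *
for n,(a,b,c,d) in {'top0':(150,245,180,370),'side0':(160,245,180,310)}.items():
    s=dict(np.load(f'pics/{n}.npz')); w=pts(s)
    im=cv2.resize(s['color'][a:b,c:d],None,fx=4 if n=='top0' else 6,fy=4 if n=='top0' else 6,interpolation=cv2.INTER_CUBIC)
    cv2.imwrite(f'pics/{n}_c.png',im)
s=dict(np.load('pics/top0.npz'));w=pts(s);hsv=cv2.cvtColor(s['color'],cv2.COLOR_BGR2HSV)
for uv in [(220,200),(280,178),(300,215),(300,193),(280,190),(283,200),(257,183),(265,217),(227,227),(194,201),(155,228),(348,185),(250,300),(283,217),(278,178)]:
    print(uv,hsv[uv[1],uv[0]],w[uv[1],uv[0]].round(3))
# board mask
m=cv2.inRange(hsv,(15,50,150),(35,255,255)); m[:150]=0;m[245:]=0;m[:,:200]=0;m[:,325:]=0
z=w[...,2]; mm=(m>0)
print(np.nanmedian(z[mm]), np.nanpercentile(z[mm],[5,95]))
E
```

```text
(220, 200) [ 29  43 254] [0.599 0.306 0.012]
(280, 178) [ 29  28 228] [0.655 0.165 0.018]
(300, 215) [ 29  41 254] [0.568 0.116 0.009]
(300, 193) [107  14 165] [0.619 0.118 0.024]
(280, 190) [ 93  12 247] [0.61  0.171 0.117]
(283, 200) [ 95  12 248] [0.588 0.164 0.114]
(257, 183) [ 10  39 220] [0.64  0.22  0.025]
(265, 217) [105   4 251] [0.56  0.199 0.025]
(227, 227) [ 25 116 246] [0.531 0.284 0.069]
(194, 201) [  0   0 255] [0.588 0.361 0.063]
(155, 228) [109 116 110] [0.528 0.454 0.019]
(348, 185) [ 21  35 117] [0.643 0.002 0.013]
(250, 300) [ 13 120 106] [ 0.368  0.229 -0.004]
(283, 217) [ 99   7 247] [0.561 0.157 0.028]
(278, 178) [ 90   2 254] [0.653 0.17  0.025]
0.0105667939239118 [-0.00034997  0.02395624]
```

View pics/top0_c.png

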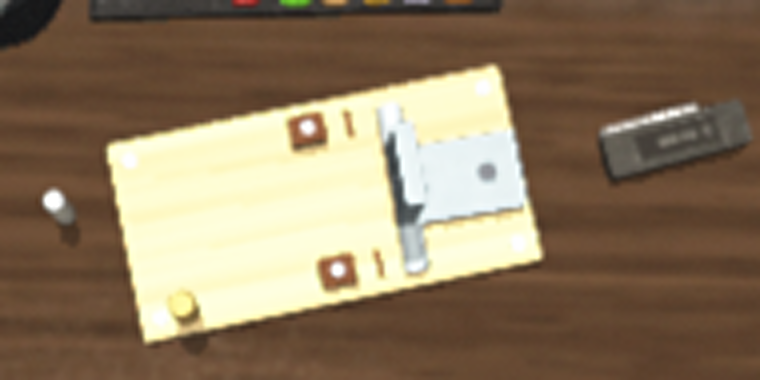

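View pics/side0_c.png

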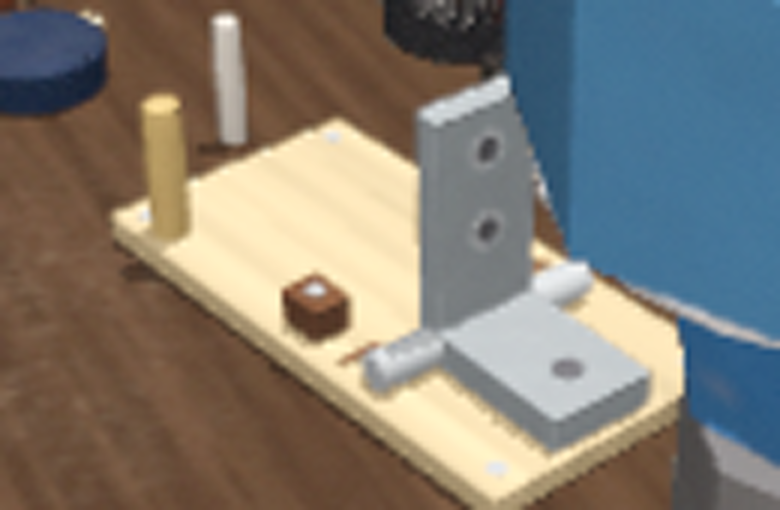

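```bash
cat >> h.py <<'E'
def ray(s,uv,z):
    K=s['K'];T=s['cam_to_world']
    d=T[:3,:3]@np.array([(uv[0]-K[0,2])/K[0,0],(uv[1]-K[1,2])/K[1,1],1.]); o=T[:3,3]
    return o+d*(z-o[2])/d[2]
E
python3 - <<'E'
from h import *
s=dict(np.load('pics/top0.npz'))
c=lambda u,v:((u+.5)/4-.5+180,(v+.5)/4-.5+150)
P={k:ray(s,c(*uv),.012) for k,uv in dict(nl=(107,146),nr=(498,66),fr=(543,260),fl=(147,342)).items()}
for k in P: print(k,P[k].round(4))
print('len',np.linalg.norm(P['nl']-P['nr']),np.linalg.norm(P['fl']-P['fr']),np.linalg.norm(P['nl']-P['fl']),np.linalg.norm(P['nr']-P['fr']))
ctr=sum(P.values())/4; ex=(P['nl']-P['nr']+P['fl']-P['fr']); ex/=np.linalg.norm(ex); yaw=np.arctan2(ex[1],ex[0])
print('ctr',ctr,'yaw',yaw, np.degrees(yaw))
R=np.array([[np.cos(yaw),-np.sin(yaw)],[np.sin(yaw),np.cos(yaw)]])
tob=lambda p:R.T@(p[:2]-ctr[:2])
np.savez('board.npz',ctr=ctr[:2],R=R,yaw=yaw)
for n,uv,z in [('stopA centre',(308,130),.028),('stopB',(338,270),.028),('ridgeA',(349,124),.014),('ridgeB',(379,264),.014),('barA',(389,108),.028),('barB',(416,266),.025),('brown',(183,305),.072),('pale',(54,202),.06),('foot c1',(510,132),.028),('foot c2',(524,207),.028),('upr top a',(395,118),.117),('upr top b',(420,205),.117)]:
    p=ray(s,c(*uv),z); print(n,p.round(4),(tob(p)*1000).round(1))
# side check
w=pts(s); m=(w[...,2]>.1)&(w[...,2]<.13)&(w[...,0]>.5)&(w[...,0]<.7)&(w[...,1]>.1)&(w[...,1]<.25)
q=np.array([tob(p) for p in w[m]])*1000; print('upright top',m.sum(),q.mean(0),np.nanmean(w[m][:,2]),cv2.minAreaRect(q.astype(np.float32)))
s2=dict(np.load('pics/side0.npz'));c2=lambda u,v:((u+.5)/6-.5+180,(v+.5)/6-.5+160)
for n,uv,z in [('corner +x+y far',(338,120),.012),('left corner',(115,212),.012),('near corner',(497,492),.012),('barend',(377,370),.020),('stop top',(315,287),.028),('upr top far-left',(425,118),.117),('upr top right',(507,82),.117),('foot corner',(553,425),.028)]:
    p=ray(s2,c2(*uv),z); print(n,p.round(4),(tob(p)*1000).round(1))
E
```

```text
nl [0.6315 0.3399 0.012 ]
nr [0.6865 0.1074 0.012 ]
fr [0.5699 0.0796 0.012 ]
fl [0.5158 0.3118 0.012 ]
len 0.238969227033651 0.23848925419038608 0.11910698172198207 0.1198821277842657
ctr [0.60094402 0.2096592  0.012     ] yaw 1.8015125207187115 103.21906417715644
stopA centre [0.6415 0.2207 0.028 ] [  1.5 -42. ]
stopB [0.5593 0.2013 0.028 ] [ 1.4 42.5]
ridgeA [0.6483 0.1963 0.014 ] [-23.8 -43.1]
ridgeB [0.5649 0.1768 0.014 ] [-23.7  42.6]
barA [0.656  0.1733 0.028 ] [-48.  -45.2]
barB [0.5631 0.1557 0.025 ] [-43.9  49.2]
brown [0.533 0.288 0.072] [91.8 48.2]
pale [0.5905 0.3635 0.06  ] [152.2 -25. ]
foot c1 [0.6435 0.1017 0.028 ] [-114.9  -16.7]
foot c2 [0.5991 0.0931 0.028 ] [-113.1   28.5]
upr top a [0.6332 0.1745 0.117 ] [-41.6 -23.4]
upr top b [0.5862 0.1603 0.117 ] [-44.7  25.7]
upright top 130 [-43.3935999    2.85544483] 0.11467495273870398 ((-43.60643768310547, 2.1985931396484375), (46.145660400390625, 12.615901947021484), 88.91638946533203)
corner +x+y far [0.6318 0.3377 0.012 ] [117.6 -59.3]
left corner [0.5191 0.3121 0.012 ] [118.4  56.2]
near corner [0.5749 0.0821 0.012 ] [-118.2   54.6]
barend [0.5639 0.1544 0.02  ] [-45.4  48.7]
stop top [0.5611 0.2027 0.028 ] [ 2.3 40.4]
upr top far-left [0.5873 0.1595 0.117 ] [-45.7  24.7]
upr top right [0.6245 0.1687 0.117 ] [-45.3 -13.6]
foot corner [0.5997 0.0879 0.028 ] [-118.3   29. ]
```

Call:
{"name": "apply_moves", "arguments": {
  "rows": [
    [0.2,0.74,-0.784,0,-0.634],
    [0.2,0.74,-0.784,0,-0.634],
    [0.2,0.74,-0.784,0,-0.634],
    [0.2,0.74,-0.784,0,-0.634],
    [0.2,0.74,-0.784,0,-0.634],
    [0.2,0.74,-0.784,0,-0.634],
    [0.2,0.74,-0.784,0,-0.634],
    [0.2,0.74,-0.784,0,-0.634],
    [0.2,0.74,-0.784,0,-0.634],
    [0.2,0.74,-0.784,0,-0.634]
  ]
}}

```text
t: 0.98
ee_pos: [0.4073, 0.308, 0.2312]
ee_rot: [-2.932, -1.128, 0.0]
ft_force: [0.8, 0.5, 0.6]
opening: 0.202
```

Call:
{"name": "apply_moves", "arguments": {
  "rows": [
    [0.2,0.74,-0.784,0,-0.634],
    [0.2,0.74,-0.784,0,-0.634],
    [0.2,0.74,-0.784,0,-0.634],
    [0.2,0.74,-0.784,0,-0.634],
    [0.2,0.74,-0.784,0,-0.634],
    [0.2,0.74,-0.784,0,-0.634],
    [0.2,0.74,-0.784,0,-0.634],
    [0.2,0.74,-0.784,0,-0.634],
    [0.2,0.74,-0.784,0,-0.634],
    [0.2,0.74,-0.784,0,-0.634]
  ]
}}

```text
t: 1.82
ee_pos: [0.6292, 0.0728, 0.2309]
ee_rot: [-3.121, -0.356, 0.001]
ft_force: [0.5, 0.9, -0.1]
opening: 0.198
```

```bash
cat >> h.py <<'E'
B=np.load('board.npz') if __import__('os').path.exists('board.npz') else None
def tb(p): return B['R'].T@(np.asarray(p)[:2]-B['ctr'])*1000
def st():
    from scipy.spatial.transform import Rotation as Ro
    s=monitor.state(); x=Ro.from_rotvec(s['ee_rot']).as_matrix()[:,0]
    f=B['R'].T@s['ft_force'][:2]
    print('t',round(s['t'],2),'ee',s['ee_pos'].round(4),'board',tb(s['ee_pos']).round(1),'yaw',np.degrees(np.arctan2(x[1],x[0])).round(2),'F(board xy,z)',f.round(2),s['ft_force'][2].round(2),'open',round(s['opening'],3))
E
python3 - <<'E'
from h import *
st(); s=snap('top','top1'); s=snap('side','side1'); s=snap('wrist','wrist1')
E
```

```text
t 1.82 ee [0.6292 0.0728 0.2309] board [-139.7    3.7] yaw 13.0 F(board xy,z) [ 0.78 -0.73] -0.09 open 0.198
```

View pics/wrist1.png

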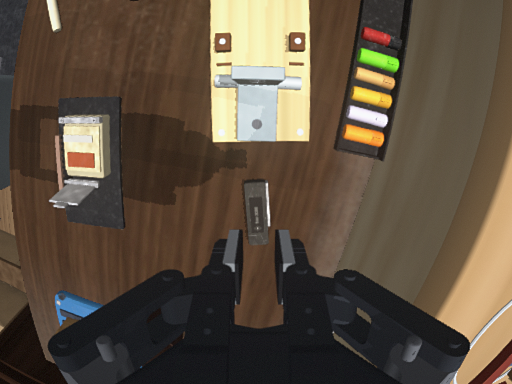

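View pics/top1.png

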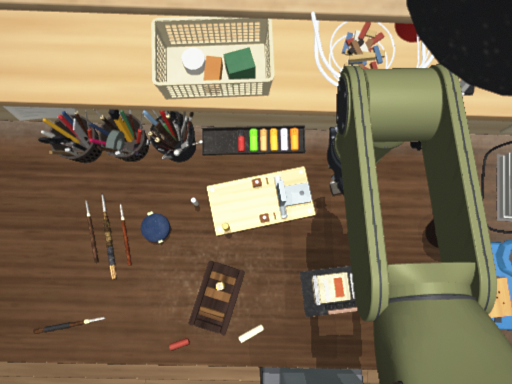

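View pics/side1.png

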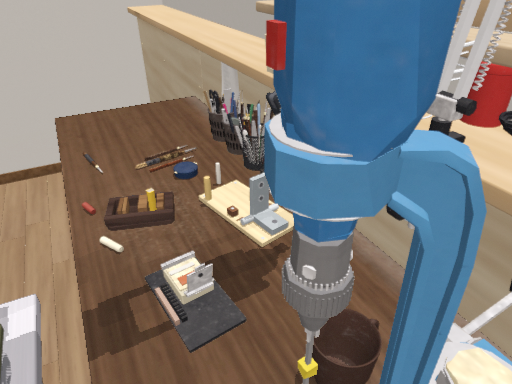

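```bash
python3 - <<'E'
from h import *
s=dict(np.load('pics/top0.npz'));c=lambda u,v:((u+.5)/4-.5+180,(v+.5)/4-.5+150)
for uv in [(600,130),(612,182),(740,103),(750,145)]: print(uv,tb(ray(s,c(*uv),.017)).round(1))
s=dict(np.load('pics/wrist1.npz'));print(s['cam_to_world'],tb(s['cam_to_world'][:3,3]))
def fray(uv,z):
    K=s['K'];T=s['cam_to_world'];x=(np.array(uv)-K[:2,2])/K[0,0];r=np.hypot(*x)
    d=np.r_[x/r*np.sin(r),np.cos(r)];d=T[:3,:3]@d;o=T[:3,3];return o+d*(z-o[2])/d[2]
for n,uv,z in [('whet near edge',(256,181),.017),('whet far edge',(256,243),.017),('board end L',(213,141),.012),('board end R',(309,141),.012),('barL',(216,82),.02),('barR',(301,83),.02),('foot L',(237,141),.028),('foot R',(276,141),.028),('stopL',(223,51),.02),('ridgeL',(224,64),.014),('ridgeR',(296,64),.014)]:
    print(n,tb(fray(uv,z)).round(1))
E
```

```text
(600, 130) [-169.5   -8.7]
(612, 182) [-169.4   23.3]
(740, 103) [-255.6   -7.6]
(750, 145) [-255.4   18.4]
[[ 0.97484658  0.21188023  0.06914415  0.61523019]
 [ 0.22286136 -0.93035538 -0.29115576  0.14637588]
 [ 0.00263848  0.29924176 -0.95417368  0.37257252]
 [ 0.          0.          0.          1.        ]] [-64.87337861   0.56366865]
whet near edge [-166.1    3.3]
whet far edge [-252.7    4.1]
board end L [-115.9   55.8]
board end R [-116.6  -62.3]
barL [-44.1  49.2]
barR [-45.9 -50.3]
foot L [-114.2   25. ]
foot R [-114.5  -20.5]
stopL [-7.1 40.5]
ridgeL [-22.2  40.1]
ridgeR [-22.5 -45.1]
```

```bash
python3 -c "
import cv2
i=cv2.imread('pics/wrist1.png')[0:260,180:340];cv2.imwrite('pics/w1c.png',cv2.resize(i,None,fx=2.3,fy=2.3,interpolation=2))"
```

```text
(no output)
```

View pics/w1c.png

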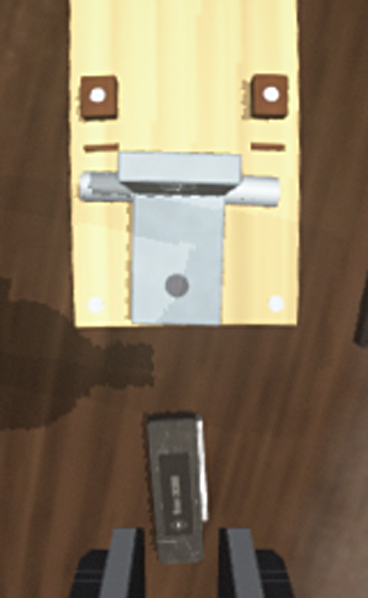

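Call:
{"name": "apply_moves", "arguments": {
  "rows": [
    [0.2,0,0,-0.8,0],
    [0.2,0,0,-0.8,0],
    [0.2,0,0,-0.8,0],
    [0.2,0,0,-0.8,0],
    [0.2,0,0,-0.8,0],
    [0.2,0,0,-0.8,0],
    [0.2,0,0,-0.8,0],
    [0.2,0,0,-0.8,0],
    [0.2,0,0,-0.4,0],
    [0.2,0,0,-0.2,0]
  ]
}}

```text
t: 2.8
ee_pos: [0.6261, 0.075, 0.0191]
ee_rot: [-3.12, -0.362, 0.008]
ft_force: [-1.2, 0.3, -0.6]
opening: 0.199
```

```bash
python3 - <<'E'
from h import *
st(); s=snap('wrist','wrist2');s=snap('side','side2')
E
```

```text
t 2.8 ee [0.6261 0.075  0.0191] board [-136.9    6.3] yaw 13.22 F(board xy,z) [0.54 1.16] -0.61 open 0.199
```

View pics/wrist2.png

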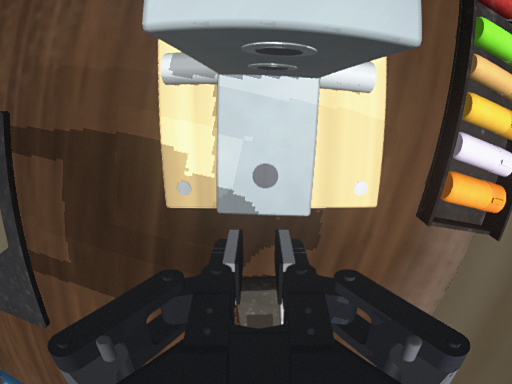

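Call:
{"name": "apply_moves", "arguments": {
  "rows": [
    [0.2,-0.019,0.081,0,0],
    [0.2,-0.019,0.081,0,0],
    [0.2,-0.019,0.081,0,0],
    [0.2,-0.019,0.081,0,0],
    [0.2,-0.019,0.081,0,0],
    [0.2,-0.019,0.081,0,0],
    [0.2,-0.019,0.081,0,0],
    [0.2,-0.019,0.081,0,0],
    [0.2,-0.019,0.081,0,0],
    [0.2,-0.019,0.081,0,0]
  ]
}}

```text
t: 3.73
ee_pos: [0.6229, 0.0985, 0.0214]
ee_rot: [3.121, 0.36, 0.0]
ft_force: [1.4, -2.4, 2.3]
opening: 0.196
```

```bash
python3 - <<'E'
from h import *
st(); s=snap('wrist','wrist3');s=snap('top','top3')
i=cv2.resize(s['color'][150:245,180:370],None,fx=4,fy=4,interpolation=2);cv2.imwrite('pics/top3c.png',i)
E
```

```text
t 3.73 ee [0.6229 0.0985 0.0214] board [-113.2    4. ] yaw 13.15 F(board xy,z) [-2.69 -0.79] 2.34 open 0.196
```

View pics/wrist3.png

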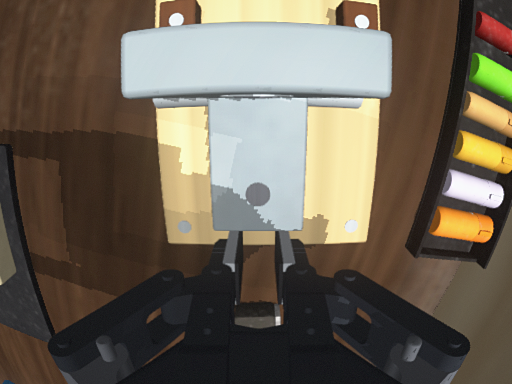

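View pics/top3c.png

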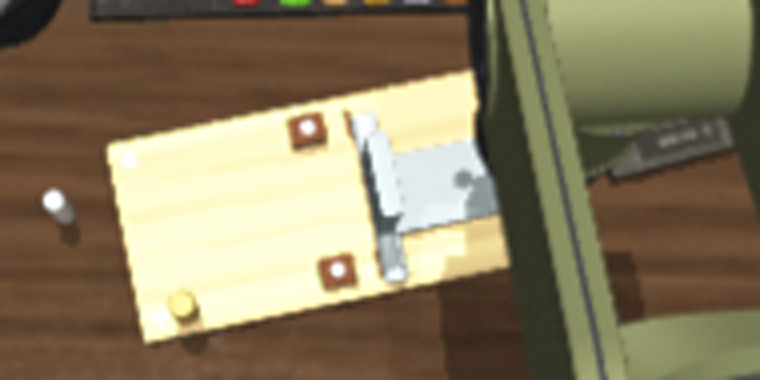

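Call:
{"name": "apply_moves", "arguments": {
  "rows": [
    [0.2,-0.0114,0.0487,0,0],
    [0.2,-0.0114,0.0487,0,0],
    [0.2,-0.0114,0.0487,0,0],
    [0.2,-0.0114,0.0487,0,0],
    [0.2,-0.0114,0.0487,0,0],
    [0.2,-0.0114,0.0487,0,0],
    [0.2,-0.0114,0.0487,0,0],
    [0.2,-0.0114,0.0487,0,0],
    [0.2,-0.0114,0.0487,0,0],
    [0.2,-0.0114,0.0487,0,0]
  ]
}}

```text
t: 4.67
ee_pos: [0.6191, 0.1134, 0.0211]
ee_rot: [-3.121, -0.361, 0.001]
ft_force: [1.5, -3.5, -0.5]
opening: 0.196
```

```bash
python3 - <<'E'
from h import *
st(); s=snap('wrist','wrist4');s=snap('top','top4')
i=cv2.resize(s['color'][150:245,180:370],None,fx=4,fy=4,interpolation=2);cv2.imwrite('pics/top4c.png',i)
E
```

```text
t 4.67 ee [0.6191 0.1134 0.0211] board [-97.8   4.3] yaw 13.18 F(board xy,z) [-3.71 -0.67] -0.5 open 0.196
```

View pics/top4c.png

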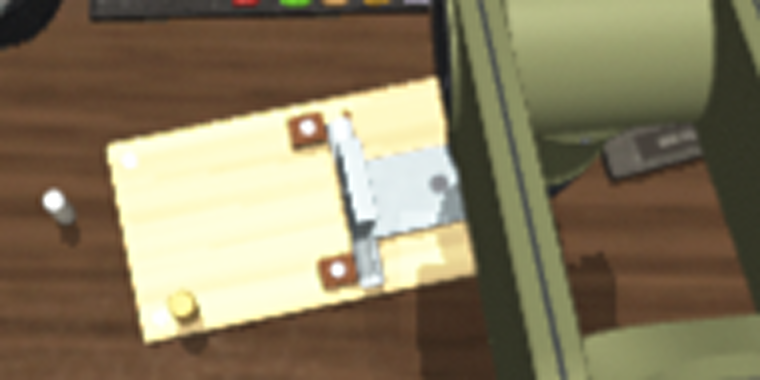

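Call:
{"name": "apply_moves", "arguments": {
  "rows": [
    [0.2,-0.0076,0.0325,0,0],
    [0.2,-0.0076,0.0325,0,0],
    [0.2,-0.0076,0.0325,0,0],
    [0.2,-0.0076,0.0325,0,0],
    [0.2,0,0,0,0],
    [0.2,0,0,0,0],
    [0.2,0,0,0,0],
    [0.2,0,0,0,0],
    [0.2,0,0,0,0],
    [0.2,0,0,0,0]
  ]
}}

```text
t: 5.6
ee_pos: [0.6192, 0.1137, 0.0214]
ee_rot: [3.116, 0.361, 0.0]
ft_force: [0.8, -11.1, 0.1]
opening: 0.199
```

```bash
python3 - <<'E'
from h import *
st(); s=snap('wrist','wrist5');s=snap('top','top5');s=snap('side','side5')
i=cv2.resize(s['color'][160:245,180:310],None,fx=6,fy=6,interpolation=2);cv2.imwrite('pics/side5c.png',i)
E
```

```text
t 5.6 ee [0.6192 0.1137 0.0214] board [-97.6   4.1] yaw 13.21 F(board xy,z) [-11.02   1.8 ] 0.15 open 0.199
```

View pics/side5c.png

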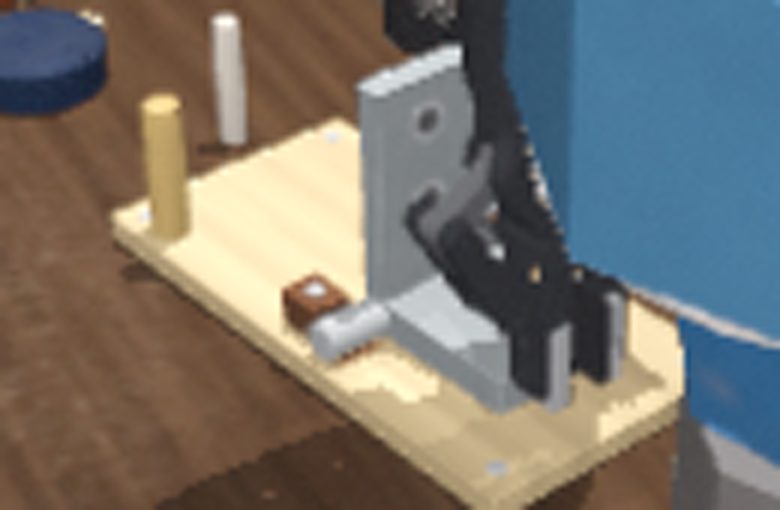

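View pics/wrist5.png

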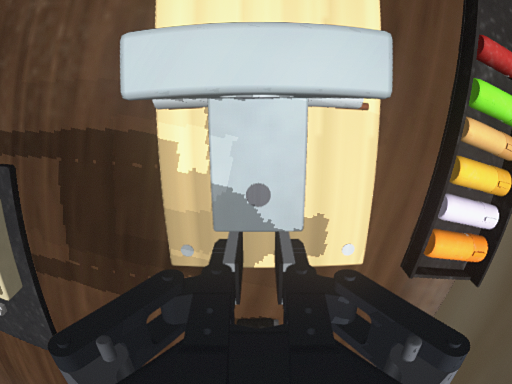

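```bash
cat >> h.py <<'E'
def uptop(s,z0=.1,z1=.13):
    w=pts(s); m=(w[...,2]>z0)&(w[...,2]<z1)&(w[...,0]>.5)&(w[...,0]<.7)&(w[...,1]>.1)&(w[...,1]<.30)
    q=np.array([tb(p) for p in w[m]]); 
    print('top pts',m.sum(),q.mean(0),np.nanmean(w[m][:,2]),cv2.minAreaRect(q.astype(np.float32)))
E
python3 - <<'E'
from h import *
uptop(dict(np.load('pics/top0.npz')));s=dict(np.load('pics/top5.npz'));uptop(s)
i=cv2.resize(s['color'][165:230,235:310],None,fx=8,fy=8,interpolation=2);cv2.imwrite('pics/top5c.png',i)
E
```

```text
top pts 130 [-43.3935999    2.85544483] 0.11467495273870398 ((-43.60643768310547, 2.1985931396484375), (46.145660400390625, 12.615901947021484), 88.91638946533203)
top pts 131 [-13.7964271    5.90736531] 0.11463716894663628 ((-14.109922409057617, 5.146270751953125), (12.087418556213379, 47.11470413208008), 0.16184696555137634)
```

View pics/top5c.png

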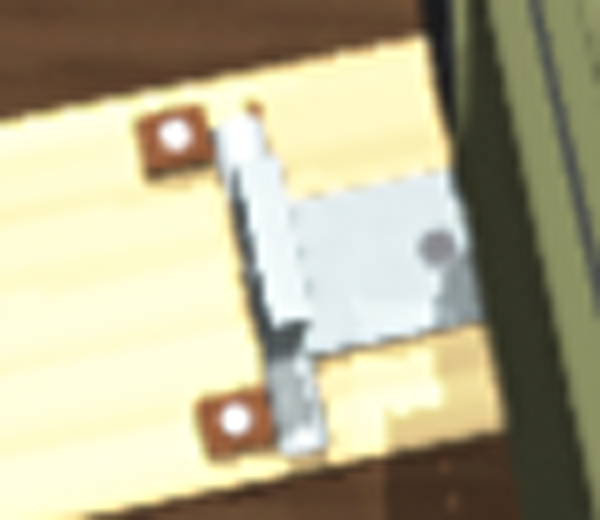

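```bash
cat > kin.py <<'E'
import numpy as np
from scipy.optimize import brentq
W=22.
# X = finger centre rel bar, Z = tip height rel bar axis (mm)
def lims(X,Z,dx=0,dz=0):
    X+=dx;Z+=dz
    th=np.linspace(0,1.58,3161)
    a=(X+W/2)*np.cos(th)-Z*np.sin(th)   # front lower corner; pen if a>-4
    b=(X-W/2)*np.sin(th)+Z*np.cos(th)   # back lower corner; pen if b<8
    ok=(a<=-4+1e-6)&(b>=8-1e-6)
    return (th[ok].min(),th[ok].max()) if ok.any() else None
def body(th,X,Z):
    # max height of bracket parts under body (|x-X|<43), rel tip+73
    pts=[]
    for a,b in [(-4,t) for t in np.linspace(8,97,60)]+[(8,t) for t in np.linspace(8,97,60)]+[(t,97) for t in np.linspace(-4,8,9)]+[(-t,8) for t in range(4,71)]+[(-70,t) for t in range(-8,9)]:
        x=a*np.cos(th)+b*np.sin(th); z=-a*np.sin(th)+b*np.cos(th)
        if abs(x-X)<43: pts.append(z)
    return Z+73-max(pts) if pts else 99
E
python3 - <<'E'
from kin import *
for th in [.2,.3,.4,.5,.6,.7,.8,.9,1.0]:
    r=[]
    for Z in range(14,50,3):
        X=(-4+Z*np.sin(th))/np.cos(th)-11
        l=lims(X-.01,Z)
        if l: r.append((Z,round(X,1),round(l[1]-th,2),round(body(th,X,Z),0)))
    print(th,r)
E
```

```text
0.2 [(14, np.float64(-12.2), np.float64(0.04), np.float64(-9.0)), (17, np.float64(-11.6), np.float64(0.16), np.float64(-6.0)), (20, np.float64(-11.0), np.float64(0.26), np.float64(-3.0)), (23, np.float64(-10.4), np.float64(0.36), np.float64(0.0)), (26, np.float64(-9.8), np.float64(0.45), np.float64(3.0)), (29, np.float64(-9.2), np.float64(0.53), np.float64(6.0)), (32, np.float64(-8.6), np.float64(0.61), np.float64(9.0)), (35, np.float64(-8.0), np.float64(0.67), np.float64(12.0)), (38, np.float64(-7.4), np.float64(0.73), np.float64(15.0)), (41, np.float64(-6.8), np.float64(0.78), np.float64(18.0)), (44, np.float64(-6.2), np.float64(0.83), np.float64(21.0)), (47, np.float64(-5.6), np.float64(0.87), np.float64(24.0))]
0.3 [(17, np.float64(-9.9), np.float64(0.08), np.float64(-4.0)), (20, np.float64(-9.0), np.float64(0.2), np.float64(-1.0)), (23, np.float64(-8.1), np.float64(0.31), np.float64(2.0)), (26, np.float64(-7.1), np.float64(0.41), np.float64(5.0)), (29, np.float64(-6.2), np.float64(0.5), np.float64(8.0)), (32, np.float64(-5.3), np.float64(0.57), np.float64(11.0)), (35, np.float64
[... 3848 characters left out ...]
np.float64(0.68), np.float64(54.0)), (47, np.float64(41.8), np.float64(0.68), np.float64(57.0))]
1.0 [(20, np.float64(12.7), np.float64(0.25), np.float64(31.0)), (23, np.float64(17.4), np.float64(0.5), np.float64(42.0)), (26, np.float64(22.1), np.float64(0.58), np.float64(52.0)), (29, np.float64(26.8), np.float64(0.58), np.float64(53.0)), (32, np.float64(31.4), np.float64(0.58), np.float64(52.0)), (35, np.float64(36.1), np.float64(0.58), np.float64(53.0)), (38, np.float64(40.8), np.float64(0.58), np.float64(55.0)), (41, np.float64(45.5), np.float64(0.58), np.float64(58.0)), (44, np.float64(50.1), np.float64(0.58), np.float64(61.0)), (47, np.float64(54.8), np.float64(0.58), np.float64(64.0))]
```

Call:
{"name": "apply_moves", "arguments": {
  "rows": [
    [0.2,0.03,-0.13,0,0],
    [0.2,0.03,-0.13,0,0],
    [0.2,0.03,-0.13,0,0],
    [0.2,0.03,-0.13,0,0],
    [0.2,0,0,0.26,0],
    [0.2,0,0,0.26,0],
    [0.2,0,0,0.26,0],
    [0.2,0,0,0.26,0],
    [0.2,0,0,0.26,0],
    [0.2,0,0,0,0]
  ]
}}

```text
t: 6.58
ee_pos: [0.6237, 0.1018, 0.0628]
ee_rot: [3.121, 0.36, 0.007]
ft_force: [-0.6, -0.3, 0.0]
opening: 0.199
```

```bash
python3 - <<'E'
from h import *
st(); s=snap('top','top6');uptop(s);s=snap('wrist','wrist6')
E
```

```text
t 6.58 ee [0.6237 0.1018 0.0628] board [-110.2    2.5] yaw 13.17 F(board xy,z) [-0.13  0.6 ] 0.0 open 0.199
top pts 132 [-14.33916592   6.32813335] 0.11434657633185143 ((-14.56679630279541, 5.190162658691406), (46.532039642333984, 12.524530410766602), 89.35450744628906)
```

View pics/wrist6.png

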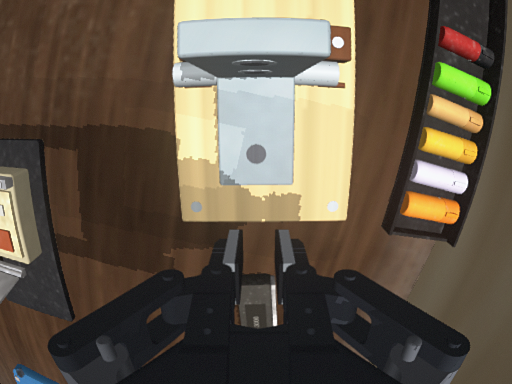

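Call:
{"name": "apply_moves", "arguments": {
  "rows": [
    [0.2,-0.062,0.235,0,0],
    [0.2,-0.062,0.235,0,0],
    [0.2,-0.062,0.235,0,0],
    [0.2,-0.062,0.235,0,0],
    [0.2,-0.062,0.235,0,0],
    [0.2,-0.062,0.235,0,0],
    [0.2,-0.062,0.235,0,0],
    [0.2,-0.062,0.235,0,0],
    [0.2,-0.062,0.235,0,0],
    [0.2,-0.062,0.235,0,0]
  ]
}}

```text
t: 7.52
ee_pos: [0.6034, 0.1726, 0.0603]
ee_rot: [-3.121, -0.36, -0.0]
ft_force: [-0.6, -0.1, 0.9]
opening: 0.199
```

```bash
cat >> h.py <<'E'
def side(tag):
    s=snap('side',tag); i=cv2.resize(s['color'][160:245,180:310],None,fx=6,fy=6,interpolation=2);cv2.imwrite(f'pics/{tag}c.png',i)
E
python3 - <<'E'
from h import *
st(); s=snap('top','top7');uptop(s);side('side7')
E
```

```text
t 7.52 ee [0.6034 0.1726 0.0603] board [-36.6   6.1] yaw 13.16 F(board xy,z) [0.05 0.57] 0.89 open 0.199
top pts 7 [-31.75764637  41.90418914] 0.11995602940580867 ((-37.000423431396484, 40.409236907958984), (14.022232055664062, 17.412263870239258), 80.2809066772461)
```

View pics/side7c.png

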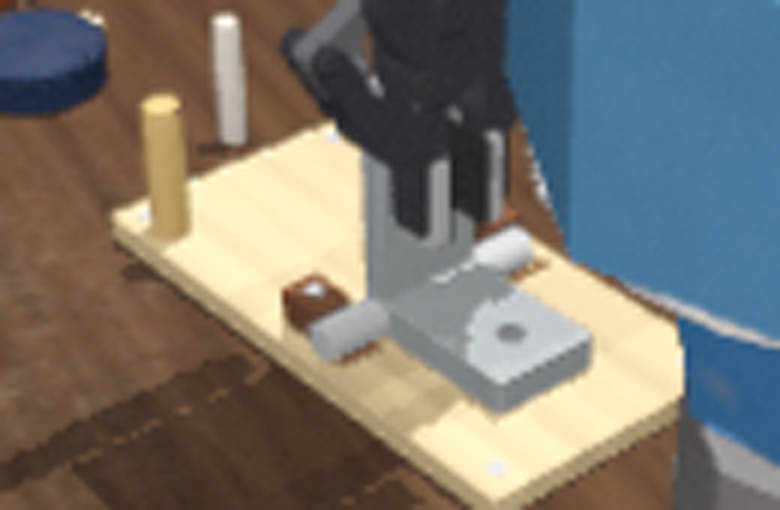

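Call:
{"name": "apply_moves", "arguments": {
  "rows": [
    [0.2,-0.013,0.055,0,0],
    [0.2,-0.013,0.055,0,0],
    [0.2,-0.013,0.055,0,0],
    [0.2,-0.013,0.055,0,0],
    [0.2,-0.013,0.055,0,0],
    [0.2,-0.013,0.055,0,0],
    [0.2,-0.013,0.055,0,0],
    [0.2,-0.013,0.055,0,0],
    [0.2,-0.013,0.055,0,0],
    [0.2,-0.013,0.055,0,0]
  ]
}}

```text
t: 8.45
ee_pos: [0.5996, 0.1885, 0.0602]
ee_rot: [3.121, 0.36, -0.0]
ft_force: [0.3, -0.3, -1.4]
opening: 0.201
```

```bash
python3 - <<'E'
from h import *
st(); side('side8')
E
```

```text
t 8.45 ee [0.5996 0.1885 0.0602] board [-20.3   6.2] yaw 13.16 F(board xy,z) [-0.38 -0.19] -1.4 open 0.201
```

View pics/side8c.png

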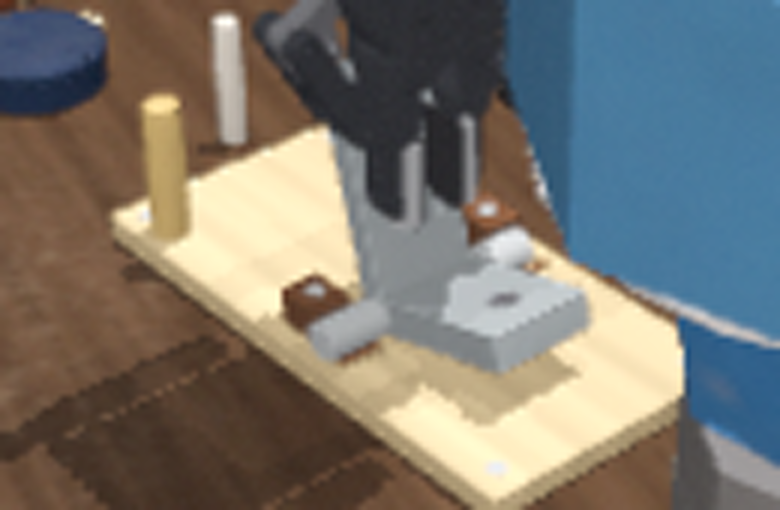

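Call:
{"name": "apply_moves", "arguments": {
  "rows": [
    [0.2,-0.0114,0.0487,0,0],
    [0.2,-0.0114,0.0487,0,0],
    [0.2,-0.0114,0.0487,0,0],
    [0.2,-0.0114,0.0487,0,0],
    [0.2,-0.0114,0.0487,0,0],
    [0.2,0.0118,-0.0503,-0.107,0],
    [0.2,0.0118,-0.0503,-0.107,0],
    [0.2,0.0118,-0.0503,-0.107,0],
    [0.2,0.0118,-0.0503,-0.107,0],
    [0.2,0.0118,-0.0503,-0.107,0]
  ]
}}

```text
t: 9.33
ee_pos: [0.5997, 0.1878, 0.0438]
ee_rot: [3.121, 0.36, -0.0]
ft_force: [-0.3, 0.1, 0.4]
opening: 0.198
```

```bash
python3 - <<'E'
from h import *
st(); side('side9')
E
```

```text
t 9.33 ee [0.5997 0.1878 0.0438] board [-20.9   6.2] yaw 13.15 F(board xy,z) [0.19 0.29] 0.37 open 0.198
```

View pics/side9c.png

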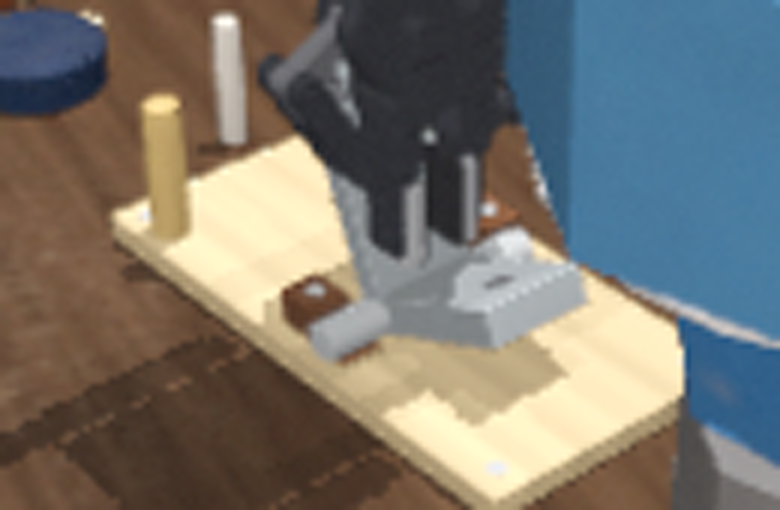

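```bash
cat >> h.py <<'E'
def plane(tag,poly):
    s=dict(np.load(f'pics/{tag}.npz'));w=pts(s)
    p=np.array([((u+.5)/6-.5+180,(v+.5)/6-.5+160) for u,v in poly]);m=np.zeros(w.shape[:2],np.uint8);cv2.fillPoly(m,[p.round().astype(np.int32)],1)
    q=w[(m>0)&np.isfinite(w[...,2])]
    c=np.median(q,0);
    for _ in range(4):
        d=q-c;n=np.linalg.svd(d,full_matrices=False)[2][-1]; r=abs(d@n); q=q[r<2.5*np.median(r)+5e-4]; c=q.mean(0)
    n=np.sign(n[2])*n; nb=np.r_[B['R'].T@n[:2],n[2]]
    print('plane n',len(q),'rms mm',((q-c)@n).std()*1e3,'c board',tb(c).round(1),round(c[2],4),'nb',nb.round(3),'tilt',np.arctan2(nb[0],nb[2]).round(3))
E
python3 - <<'E'
from h import *
plane('side5',[(395,300),(450,285),(500,320),(505,335),(450,330)])
plane('side9',[(460,300),(520,268),(575,265),(490,310)])
plane('side9',[(395,300),(480,270),(570,266),(490,310)])
E
```

```text
plane n 86 rms mm 2.6179379198578165 c board [-57.1  22.2] 0.0394 nb [ 0.191 -0.695  0.693] tilt 0.269
plane n 71 rms mm 0.445623308342734 c board [-69.6   5.1] 0.0504 nb [0.387 0.009 0.922] tilt 0.398
plane n 122 rms mm 0.4657058638925706 c board [-60.    9.8] 0.0461 nb [0.396 0.014 0.918] tilt 0.407
```

Call:
{"name": "apply_moves", "arguments": {
  "rows": [
    [0.2,-0.0038,0.0165,-0.0067,0],
    [0.2,-0.0038,0.0165,-0.0067,0],
    [0.2,-0.0038,0.0165,-0.0067,0],
    [0.2,-0.0038,0.0165,-0.0067,0],
    [0.2,-0.0038,0.0165,-0.0067,0],
    [0.2,-0.0038,0.0165,-0.0067,0],
    [0.2,-0.0038,0.0165,-0.0067,0],
    [0.2,-0.0038,0.0165,-0.0067,0],
    [0.2,-0.0038,0.0165,-0.0067,0],
    [0.2,-0.0038,0.0165,-0.0067,0]
  ]
}}

```text
t: 10.22
ee_pos: [0.5987, 0.1933, 0.0423]
ee_rot: [-3.121, -0.36, -0.0]
ft_force: [0.7, -0.5, -0.4]
opening: 0.2
```

```bash
python3 - <<'E'
from h import *
st(); side('side10')
E
```

```text
t 10.22 ee [0.5987 0.1933 0.0423] board [-15.4   6. ] yaw 13.16 F(board xy,z) [-0.69 -0.56] -0.37 open 0.2
```

View pics/side10c.png

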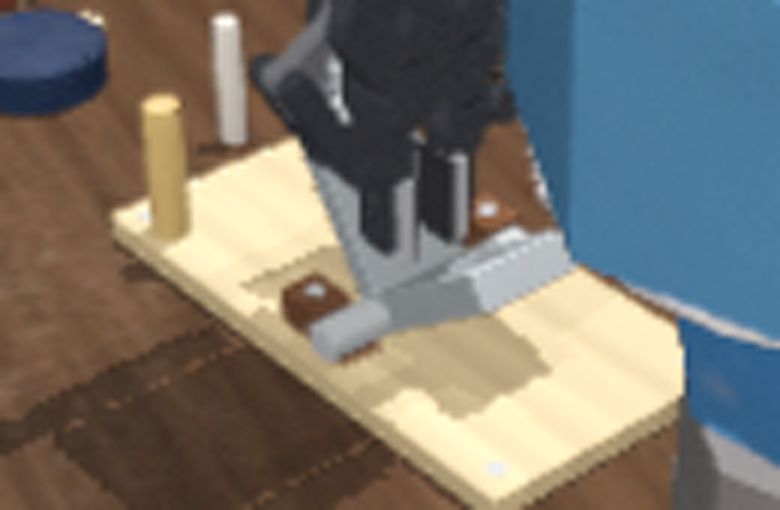

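```bash
cat >> h.py <<'E'
def endface(tag,poly):
    s=dict(np.load(f'pics/{tag}.npz'));w=pts(s)
    p=np.array([((u+.5)/6-.5+180,(v+.5)/6-.5+160) for u,v in poly]);m=np.zeros(w.shape[:2],np.uint8);cv2.fillPoly(m,[p.round().astype(np.int32)],1)
    q=w[(m>0)&np.isfinite(w[...,2])]; c=np.median(q,0)
    for _ in range(4):
        d=q-c;n=np.linalg.svd(d,full_matrices=False)[2][-1]; r=abs(d@n); q=q[r<2.5*np.median(r)+5e-4]; c=q.mean(0)
    nb=np.r_[B['R'].T@n[:2],n[2]]; nb*=-np.sign(nb[0]) if abs(nb[0])>.3 else np.sign(nb[2])
    print('end',len(q),'rms',((q-c)@n).std()*1e3,'c',tb(c).round(1),c[2].round(4),nb.round(3),'tilt from n',np.arctan2(nb[2],-nb[0]).round(3),'from pos',np.arctan2((c[2]-.020)*1000,-(tb(c)[0]+16.6)).round(3))
E
python3 - <<'E'
from h import *
endface('side10',[(483,283),(550,240),(563,262),(490,302)])
E
```

```text
end 57 rms 0.9428874391234229 c [-75.5   5.9] 0.0595 [-0.823  0.005  0.568] tilt from n 0.604 from pos 0.591
```

Call:
{"name": "apply_moves", "arguments": {
  "rows": [
    [0.2,0,0,-0.0167,0],
    [0.2,0,0,-0.0167,0],
    [0.2,-0.0027,0.0114,0,0],
    [0.2,-0.0027,0.0114,0,0],
    [0.2,-0.0027,0.0114,0,0],
    [0.2,-0.0027,0.0114,0,0],
    [0.2,-0.0027,0.0114,0,0],
    [0.2,-0.0027,0.0114,0,0],
    [0.2,-0.0027,0.0114,0,0],
    [0.2,-0.0027,0.0114,0,0]
  ]
}}

```text
t: 11.1
ee_pos: [0.5979, 0.1959, 0.0412]
ee_rot: [-3.121, -0.36, 0.0]
ft_force: [0.1, -0.1, 0.4]
opening: 0.197
```

```bash
python3 - <<'E'
from h import *
st(); side('side11')
E
```

```text
t 11.1 ee [0.5979 0.1959 0.0412] board [-12.7   6.1] yaw 13.15 F(board xy,z) [-0.12 -0.11] 0.37 open 0.197
```

View pics/side11c.png

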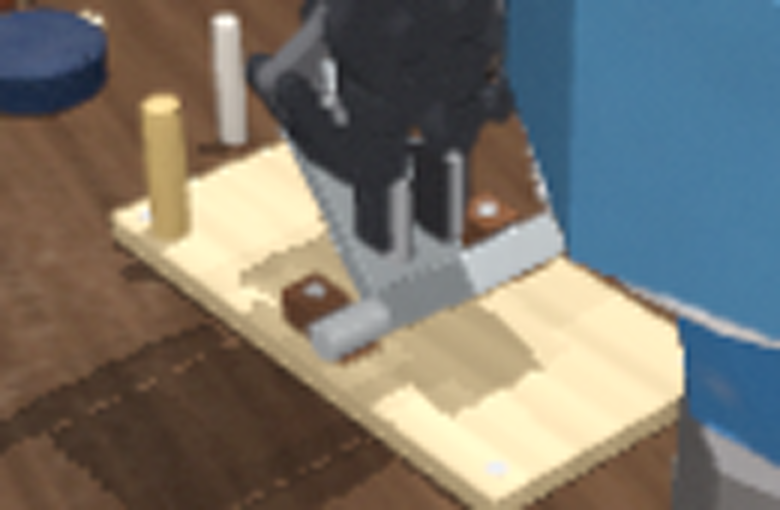

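```bash
python3 - <<'E'
from h import *
from kin import *
endface('side11',[(468,262),(540,226),(558,250),(475,290)])
for X,Z in [(3.9,21.2),(2.4,21.2)]: print(lims(X,Z))
E
```

```text
end 85 rms 0.9458086721018343 c [-72.    6.5] 0.0642 [-0.788 -0.002  0.616] tilt from n 0.664 from pos 0.674
(np.float64(0.768), np.float64(0.8815000000000001))
(np.float64(0.724), np.float64(0.8280000000000001))
```

Call:
{"name": "apply_moves", "arguments": {
  "rows": [
    [0.2,0,0,-0.0167,0],
    [0.2,0,0,-0.0167,0],
    [0.2,0,0,-0.0167,0],
    [0.2,0,0,-0.0167,0],
    [0.2,0,0,-0.0167,0],
    [0.2,0,0,0,0],
    [0.2,-0.0027,0.0114,0,0],
    [0.2,-0.0027,0.0114,0,0],
    [0.2,-0.0027,0.0114,0,0],
    [0.2,0,0,0,0]
  ]
}}

```text
t: 11.98
ee_pos: [0.5977, 0.1969, 0.0388]
ee_rot: [-3.121, -0.36, -0.0]
ft_force: [-0.1, -1.0, -0.4]
opening: 0.2
```

```bash
python3 - <<'E'
from h import *
st(); side('side12')
from kin import *
endface('side12',[(458,250),(525,220),(550,245),(470,280)])
s=monitor.state();X=tb(s['ee_pos'])[0]+16.6;Z=s['ee_pos'][2]*1e3-20;print(X,Z,lims(X,Z),lims(X,Z+3))
E
```

```text
t 11.98 ee [0.5977 0.1969 0.0388] board [-11.6   6.1] yaw 13.16 F(board xy,z) [-0.96  0.33] -0.43 open 0.2
end 88 rms 3.102437329123165 c [-62.4   4.1] 0.0626 [-0.778 -0.049 -0.626] tilt from n -0.677 from pos 0.749
4.932848641209851 18.72984983076831 None (np.float64(0.782), np.float64(0.936))
```

View pics/side12c.png

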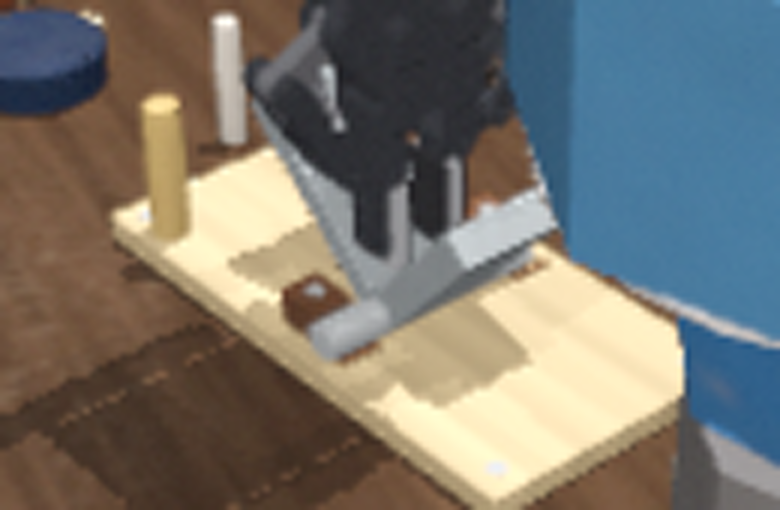

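```bash
python3 - <<'E'
from h import *
endface('side12',[(460,242),(537,195),(550,218),(470,268)])
E
```

```text
end 84 rms 1.1168716615860599 c [-64.7   5.4] 0.0714 [-0.656  0.012  0.755] tilt from n 0.855 from pos 0.819
```

Call:
{"name": "apply_moves", "arguments": {
  "rows": [
    [0.2,0.0129,-0.0548,0.0617,0],
    [0.2,0.0129,-0.0548,0.0617,0],
    [0.2,0.0129,-0.0548,0.0617,0],
    [0.2,0.0129,-0.0548,0.0617,0],
    [0.2,0.0129,-0.0548,0.0617,0],
    [0.2,0.0129,-0.0548,0.0617,0],
    [0.2,0.0129,-0.0548,0.0617,0],
    [0.2,0.0129,-0.0548,0.0617,0],
    [0.2,0.0129,-0.0548,0.0617,0],
    [0.2,0.0129,-0.0548,0.0617,0]
  ]
}}

```text
t: 12.87
ee_pos: [0.6016, 0.1802, 0.0575]
ee_rot: [3.121, 0.36, 0.0]
ft_force: [-0.8, 1.2, -0.9]
opening: 0.199
```

```bash
python3 - <<'E'
from h import *
st(); side('side13')
endface('side13',[(460,242),(537,195),(550,218),(470,268)])
s=monitor.state();X=tb(s['ee_pos'])[0]+16.6;Z=s['ee_pos'][2]*1e3-20;print(X,Z)
E
```

```text
t 12.87 ee [0.6016 0.1802 0.0575] board [-28.9   6.1] yaw 13.15 F(board xy,z) [1.33 0.56] -0.93 open 0.199
end 65 rms 0.6588486293901457 c [-65.3   5.6] 0.0723 [-0.623 -0.004  0.782] tilt from n 0.898 from pos 0.821
-12.608802752442507 37.83103785178476
```

View pics/side13c.png

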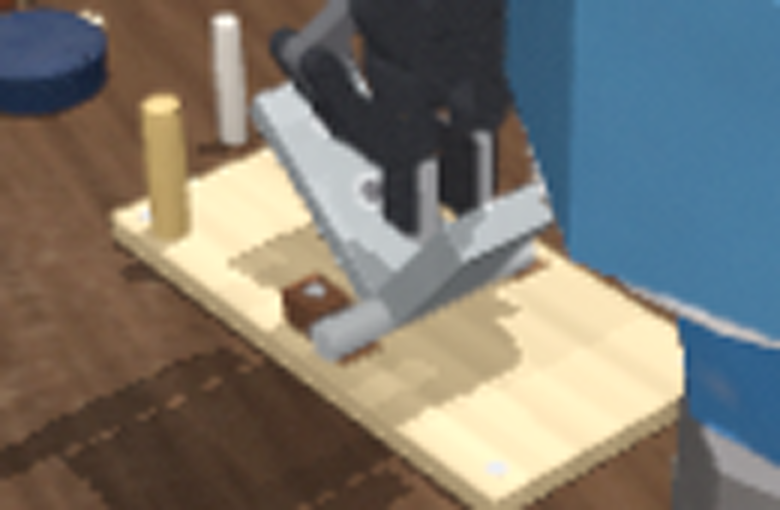

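Call:
{"name": "apply_moves", "arguments": {
  "rows": [
    [0.2,-0.0129,0.0548,-0.0617,0],
    [0.2,-0.0129,0.0548,-0.0617,0],
    [0.2,-0.0129,0.0548,-0.0617,0],
    [0.2,-0.0129,0.0548,-0.0617,0],
    [0.2,-0.0129,0.0548,-0.0617,0],
    [0.2,-0.0129,0.0548,-0.0617,0],
    [0.2,-0.0129,0.0548,-0.0617,0],
    [0.2,-0.0129,0.0548,-0.0617,0],
    [0.2,-0.0129,0.0548,-0.0617,0],
    [0.2,-0.0129,0.0548,-0.0617,0]
  ]
}}

```text
t: 13.75
ee_pos: [0.5977, 0.1971, 0.0386]
ee_rot: [-3.121, -0.36, -0.0]
ft_force: [-0.1, 0.8, 1.5]
opening: 0.202
```

```bash
python3 - <<'E'
from h import *
st(); side('side14')
endface('side14',[(460,242),(537,195),(550,218),(470,268)])
s=monitor.state();X=tb(s['ee_pos'])[0]+16.6;Z=s['ee_pos'][2]*1e3-20;print(X,Z)
E
```

```text
t 13.75 ee [0.5977 0.1971 0.0386] board [-11.5   6. ] yaw 13.16 F(board xy,z) [ 0.85 -0.05] 1.49 open 0.202
end 86 rms 2.6116760487546924 c [-57.   -1.6] 0.0646 [-0.778 -0.129 -0.615] tilt from n -0.669 from pos 0.835
5.46539399678135 18.327025737711438
```

View pics/side14c.png

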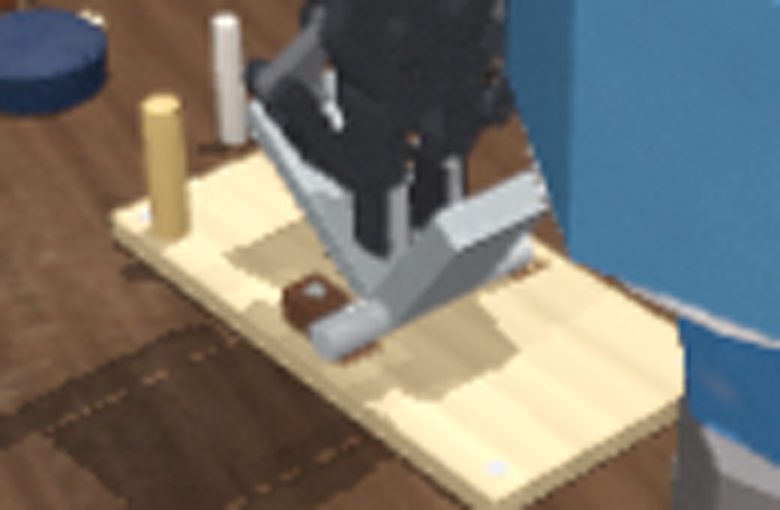

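```bash
python3 - <<'E'
from h import *
endface('side14',[(455,232),(530,180),(542,200),(462,244)])
# bottom face of foot: visible between
plane('side14',[(465,252),(540,210),(500,262),(420,310)])
E
```

```text
end 64 rms 2.4765659923845775 c [-66.    8.1] 0.0809 [-0.677 -0.061 -0.733] tilt from n -0.825 from pos 0.889
plane n 79 rms mm 0.31850153539550824 c board [-50.1   3.2] 0.0505 nb [0.817 0.009 0.577] tilt 0.956
```

Call:
{"name": "apply_moves", "arguments": {
  "rows": [
    [0.2,0.0129,-0.0548,0.0786,0],
    [0.2,0.0129,-0.0548,0.0786,0],
    [0.2,0.0129,-0.0548,0.0786,0],
    [0.2,0.0129,-0.0548,0.0786,0],
    [0.2,0.0129,-0.0548,0.0786,0],
    [0.2,0.0129,-0.0548,0.0786,0],
    [0.2,0.0129,-0.0548,0.0786,0],
    [0.2,0.0129,-0.0548,0.0786,0],
    [0.2,0.0129,-0.0548,0.0786,0],
    [0.2,0.0129,-0.0548,0.0786,0]
  ]
}}

```text
t: 14.63
ee_pos: [0.6016, 0.1802, 0.0626]
ee_rot: [3.121, 0.36, 0.0]
ft_force: [-0.2, 0.9, 0.4]
opening: 0.201
```

```bash
python3 - <<'E'
from h import *
st(); side('side15')
plane('side15',[(465,252),(540,210),(500,262),(420,310)])
s=monitor.state();X=tb(s['ee_pos'])[0]+16.6;Z=s['ee_pos'][2]*1e3-20;print(X,Z)
from kin import *
print(lims(X,Z+3))
E
```

```text
t 14.63 ee [0.6016 0.1802 0.0626] board [-28.9   6.1] yaw 13.15 F(board xy,z) [ 0.95 -0.04] 0.42 open 0.201
plane n 79 rms mm 0.23304185742957656 c board [-51.2   4.4] 0.0514 nb [0.812 0.003 0.584] tilt 0.947
-12.553970733765514 43.03249126604128
(np.float64(0.0535), np.float64(0.9425))
```

View pics/side15c.png

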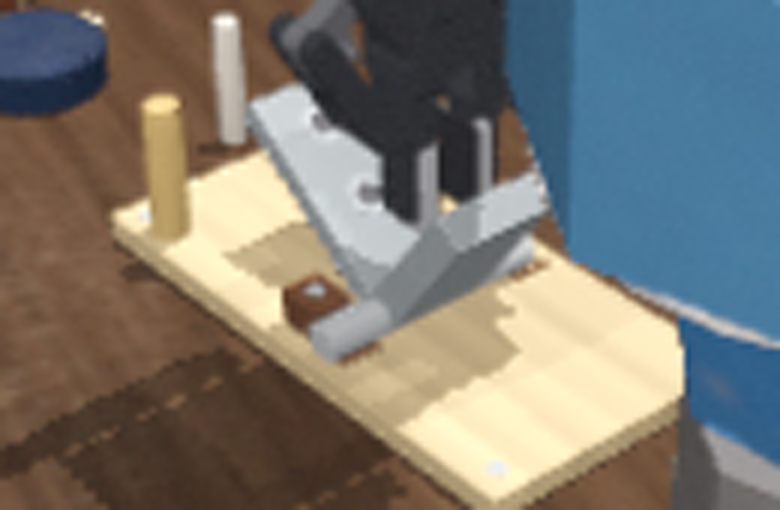

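Call:
{"name": "apply_moves", "arguments": {
  "rows": [
    [0.2,-0.0054,0.023,-0.004,0],
    [0.2,-0.0054,0.023,-0.004,0],
    [0.2,-0.0054,0.023,-0.004,0],
    [0.2,-0.0054,0.023,-0.004,0],
    [0.2,-0.0054,0.023,-0.004,0],
    [0.2,-0.0054,0.023,-0.004,0],
    [0.2,-0.0054,0.023,-0.004,0],
    [0.2,-0.0054,0.023,-0.004,0],
    [0.2,-0.0054,0.023,-0.004,0],
    [0.2,-0.0054,0.023,-0.004,0]
  ]
}}

```text
t: 15.52
ee_pos: [0.5999, 0.1874, 0.0611]
ee_rot: [-3.121, -0.36, 0.0]
ft_force: [0.4, 1.0, -0.2]
opening: 0.201
```

```bash
python3 - <<'E'
from h import *
st(); side('side16')
plane('side16',[(465,248),(535,210),(495,262),(420,310)])
s=monitor.state();X=tb(s['ee_pos'])[0]+16.6;Z=s['ee_pos'][2]*1e3-20;print(X,Z)
from kin import *
print(lims(X,Z+3))
E
```

```text
t 15.52 ee [0.5999 0.1874 0.0611] board [-21.4   6.1] yaw 13.16 F(board xy,z) [ 0.86 -0.58] -0.18 open 0.201
plane n 76 rms mm 2.11356869295668 c board [-35.8  -7.7] 0.0387 nb [0.781 0.205 0.591] tilt 0.923
-4.682183749578986 41.11077394314392
(np.float64(0.2325), np.float64(1.057))
```

View pics/side16c.png

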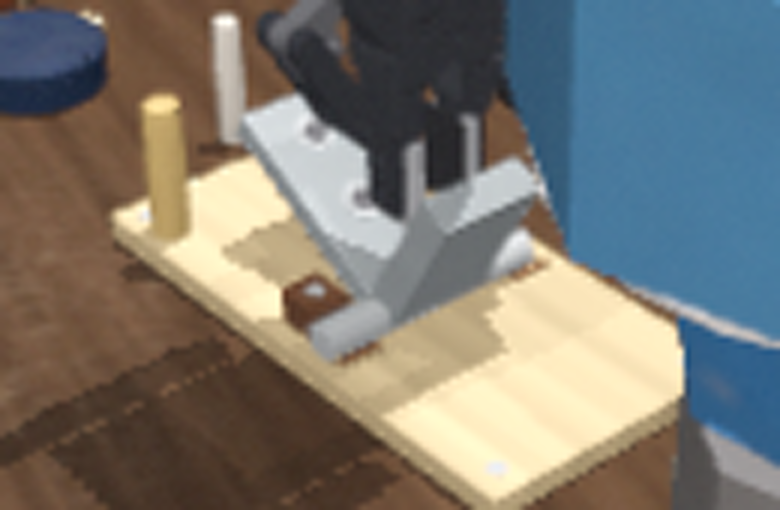

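```bash
python3 - <<'E'
from h import *
plane('side16',[(460,235),(525,200),(490,262),(415,300)])
for th,s in [(1.057,45.5),(1.15,48),(1.25,50),(1.35,52),(1.45,54),(1.55,55),(1.571,55)]:
    print(th,s,round(11-s*np.cos(th)+8*np.sin(th),2),round(s*np.sin(th)+8*np.cos(th)-3,2))
E
```

```text
plane n 101 rms mm 0.3654756940554625 c board [-46.2   4.2] 0.053 nb [0.87  0.004 0.492] tilt 1.056
1.057 45.5 -4.4 40.56
1.15 48 -1.31 44.08
1.25 50 2.83 46.97
1.35 52 7.42 49.49
1.45 54 12.43 51.57
1.55 55 17.85 52.15
1.571 55 19.01 52.0
```

Call:
{"name": "apply_moves", "arguments": {
  "rows": [
    [0.2,-0.0057,0.0243,0.0196,0],
    [0.2,-0.0057,0.0243,0.0196,0],
    [0.2,-0.0057,0.0243,0.0196,0],
    [0.2,-0.0057,0.0243,0.0196,0],
    [0.2,-0.0057,0.0243,0.0196,0],
    [0.2,-0.0057,0.0243,0.0196,0],
    [0.2,-0.0057,0.0243,0.0196,0],
    [0.2,-0.0057,0.0243,0.0196,0],
    [0.2,-0.0057,0.0243,0.0196,0],
    [0.2,-0.0057,0.0243,0.0196,0]
  ]
}}

```text
t: 16.4
ee_pos: [0.5982, 0.1947, 0.067]
ee_rot: [-3.121, -0.36, 0.0]
ft_force: [0.6, 0.5, -0.9]
opening: 0.203
```

```bash
python3 - <<'E'
from h import *
st(); side('side17')
plane('side17',[(460,225),(510,195),(480,255),(415,290)])
s=monitor.state();X=tb(s['ee_pos'])[0]+16.6;Z=s['ee_pos'][2]*1e3-20;print(X,Z)
from kin import *
print(lims(X,Z+3))
E
```

```text
t 16.4 ee [0.5982 0.1947 0.067 ] board [-13.9   6.1] yaw 13.15 F(board xy,z) [ 0.38 -0.68] -0.86 open 0.203
plane n 88 rms mm 0.5375535944287823 c board [-36.3  -1.3] 0.0488 nb [0.947 0.019 0.32 ] tilt 1.245
2.793359769802189 47.14695746415474
(np.float64(0.34550000000000003), np.float64(1.25))
```

View pics/side17c.png

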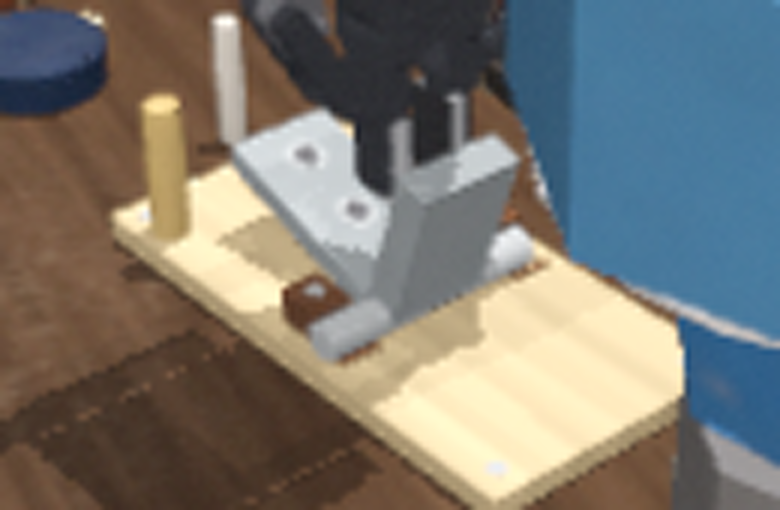

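Call:
{"name": "apply_moves", "arguments": {
  "rows": [
    [0.2,-0.0062,0.0263,0.013,0],
    [0.2,-0.0062,0.0263,0.013,0],
    [0.2,-0.0062,0.0263,0.013,0],
    [0.2,-0.0062,0.0263,0.013,0],
    [0.2,-0.0062,0.0263,0.013,0],
    [0.2,-0.0062,0.0263,0.013,0],
    [0.2,-0.0062,0.0263,0.013,0],
    [0.2,-0.0062,0.0263,0.013,0],
    [0.2,-0.0062,0.0263,0.013,0],
    [0.2,-0.0062,0.0263,0.013,0]
  ]
}}

```text
t: 17.28
ee_pos: [0.5964, 0.2026, 0.0709]
ee_rot: [-3.121, -0.36, 0.0]
ft_force: [-0.2, 1.7, -0.4]
opening: 0.196
```

```bash
python3 - <<'E'
from h import *
st(); side('side18')
plane('side18',[(445,210),(495,180),(480,245),(415,280)])
s=monitor.state();X=tb(s['ee_pos'])[0]+16.6;Z=s['ee_pos'][2]*1e3-20;print(X,Z)
from kin import *
print(lims(X,Z+3))
E
```

```text
t 17.28 ee [0.5964 0.2026 0.0709] board [-5.8  6.1] yaw 13.16 F(board xy,z) [ 1.73 -0.17] -0.37 open 0.196
plane n 98 rms mm 0.7618721185975744 c board [-30.9  -2.7] 0.0508 nb [0.988 0.02  0.151] tilt 1.419
10.923902835279812 50.99622497154384
(np.float64(0.4545), np.float64(1.4205))
```

View pics/side18c.png

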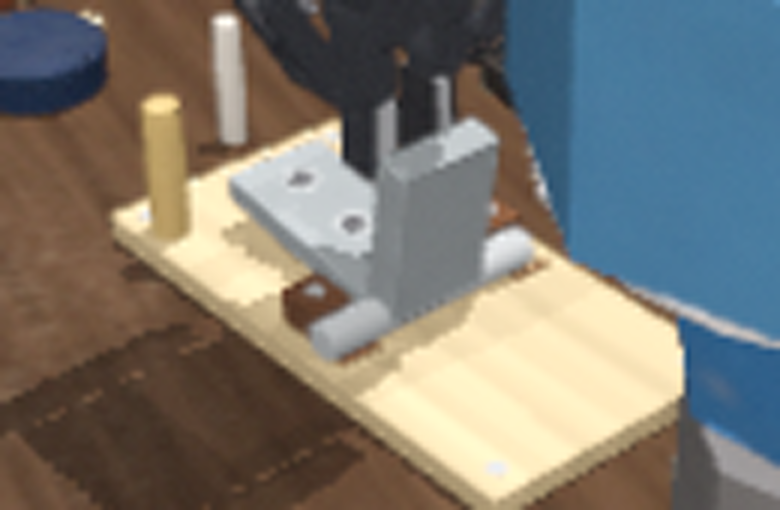

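Tilt is 1.42 rad and the bracket follows the finger exactly. The last 8 to 10 mm goes slowly.

Call:
{"name": "apply_moves", "arguments": {
  "rows": [
    [0.2,-0.0056,0.0237,0.003,0],
    [0.2,-0.0056,0.0237,0.003,0],
    [0.2,-0.0056,0.0237,0.003,0],
    [0.2,-0.0056,0.0237,0.003,0],
    [0.2,-0.0056,0.0237,0.003,0],
    [0.2,-0.0056,0.0237,0.003,0],
    [0.2,-0.0056,0.0237,0.003,0],
    [0.2,-0.0056,0.0237,0.003,0],
    [0.2,-0.0056,0.0237,0.003,0],
    [0.2,-0.0056,0.0237,0.003,0]
  ]
}}

```text
t: 18.17
ee_pos: [0.5946, 0.2097, 0.0718]
ee_rot: [-3.121, -0.36, 0.0]
ft_force: [-0.9, 1.3, -0.2]
opening: 0.198
```

Call:
{"name": "apply_moves", "arguments": {
  "rows": [
    [0.2,-0.0056,0.0237,0,0],
    [0.2,-0.0056,0.0237,0,0],
    [0.2,-0.0056,0.0237,0,0],
    [0.2,-0.0056,0.0237,0,0],
    [0.2,-0.0056,0.0237,0,0],
    [0.2,-0.0056,0.0237,0,0],
    [0.2,0,0,0,0],
    [0.2,0,0,0,0],
    [0.2,0,0,0,0],
    [0.2,0,0,0,0]
  ]
}}

```text
t: 19.0
ee_pos: [0.5937, 0.2138, 0.0718]
ee_rot: [3.121, 0.36, -0.0]
ft_force: [0.0, 0.7, -0.2]
opening: 0.2
```

```bash
python3 - <<'E'
from h import *
st(); side('side19'); s=snap('top','top19')
i=cv2.resize(s['color'][150:245,180:370],None,fx=4,fy=4,interpolation=2);cv2.imwrite('pics/top19c.png',i)
plane('side19',[(435,200),(480,180),(470,245),(405,280)])
plane('side19',[(240,195),(310,160),(360,235),(330,240)])
E
```

```text
t 19.0 ee [0.5937 0.2138 0.0718] board [5.7 6.1] yaw 13.15 F(board xy,z) [ 0.66 -0.16] -0.18 open 0.2
plane n 113 rms mm 0.9681406359685457 c board [-26.1  -1.1] 0.0509 nb [1.    0.015 0.017] tilt 1.554
plane n 115 rms mm 0.8026477956802534 c board [53.   4.8] 0.0233 nb [ 0.023 -0.056  0.998] tilt 0.023
```

View pics/side19c.png

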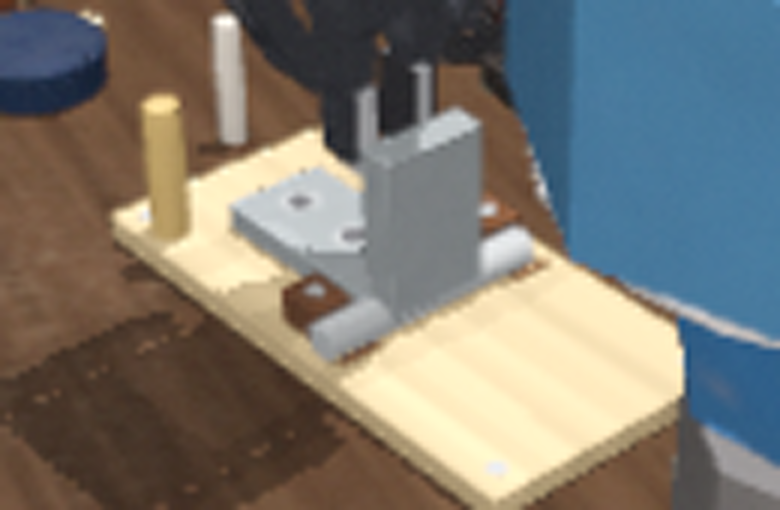

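View pics/top19c.png

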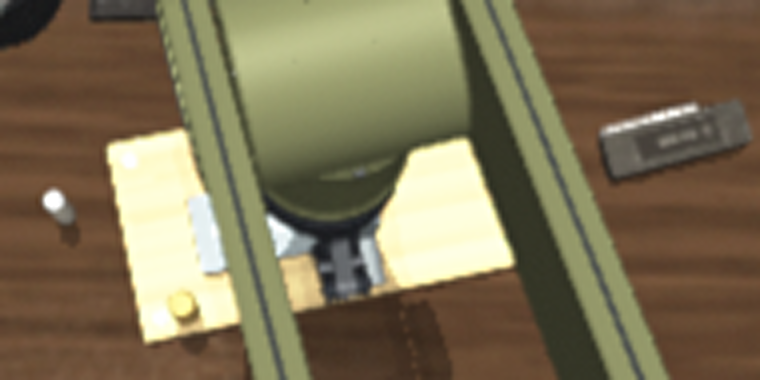

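Call:
{"name": "apply_moves", "arguments": {
  "rows": [
    [0.2,-0.008,0.032,0,0],
    [0.2,-0.008,0.032,0,0],
    [0.2,-0.008,0.032,0,0],
    [0.2,-0.008,0.032,0,0],
    [0.2,-0.008,0.032,0,0],
    [0.2,0,0,0.3,0],
    [0.2,0,0,0.6,0],
    [0.2,0,0,0.8,0],
    [0.2,0,0,0.8,0],
    [0.2,0,0,0.8,0]
  ]
}}

```text
t: 19.93
ee_pos: [0.5923, 0.2187, 0.1723]
ee_rot: [3.121, 0.36, -0.0]
ft_force: [0.2, -0.6, -0.1]
opening: 0.204
```

Call:
{"name": "apply_moves", "arguments": {
  "rows": [
    [0.2,0,-0.9,0.3,0],
    [0.2,0,-0.9,0.3,0],
    [0.2,0,-0.9,0.3,0],
    [0.2,0,-0.9,0,0],
    [0.2,0,-0.9,0,0],
    [0.2,0,-0.9,0,0],
    [0.2,0,-0.9,0,0],
    [0.2,0,-0.9,0,0],
    [0.2,0,0,0,0],
    [0.2,0,0,0,0]
  ]
}}

```text
t: 20.77
ee_pos: [0.5926, 0.0013, 0.1985]
ee_rot: [-3.121, -0.355, -0.001]
ft_force: [-0.4, -0.3, -0.7]
opening: 0.201
```

```bash
python3 - <<'E'
from h import *
st(); side('side20'); s=snap('top','top20')
i=cv2.resize(s['color'][150:245,180:370],None,fx=4,fy=4,interpolation=2);cv2.imwrite('pics/top20c.png',i)
plane('side20',[(435,200),(480,180),(470,245),(405,280)])
plane('side20',[(240,207),(310,170),(355,190),(360,230),(330,240)])
E
```

```text
t 20.77 ee [0.5926 0.0013 0.1985] board [-200.9   55.8] yaw 12.99 F(board xy,z) [-0.2   0.48] -0.66 open 0.201
plane n 111 rms mm 0.9094980161528535 c board [-26.1  -1.2] 0.0509 nb [1.    0.025 0.016] tilt 1.555
plane n 158 rms mm 0.7542422458099503 c board [54.   2.6] 0.0234 nb [0.004 0.001 1.   ] tilt 0.004
```

View pics/side20c.png

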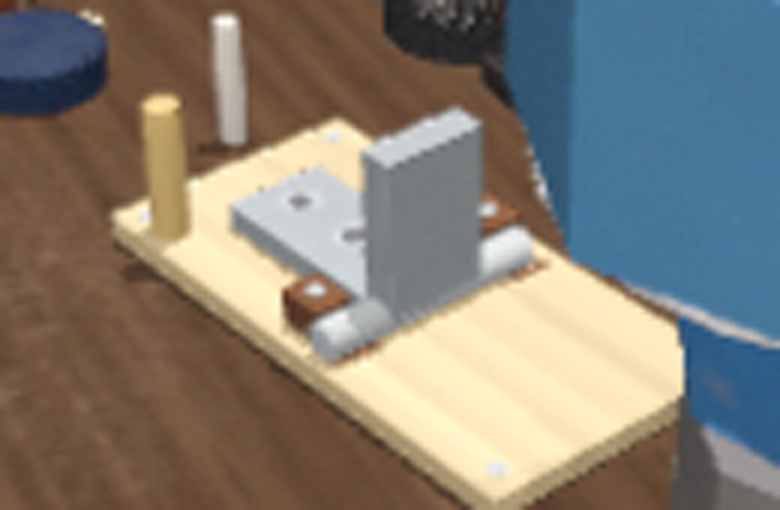

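View pics/top20c.png

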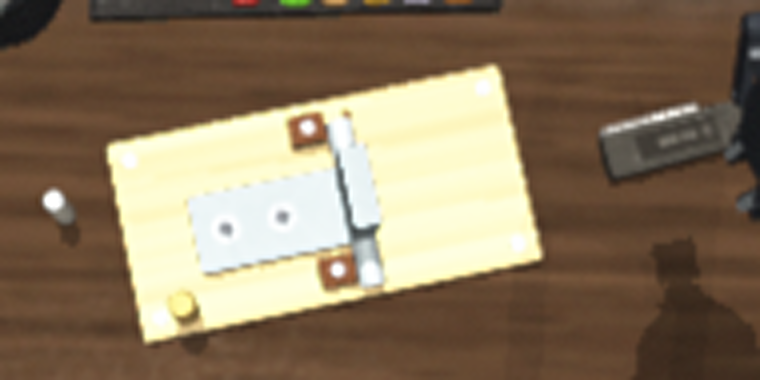

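The bracket lies flat with its bar against both stops in both views. The bystanders sit at the same pixels as at the start.

```bash
python3 - <<'E'
from h import *
print(job.job_done())
E
```

```text
the job is handed in; nothing more can be done
None
```

The bracket now lies flat on the back of its upright with its bar against both stops, and I handed the job in at about 21 s of the 58 s allowed.

1. **Push:** I pushed the foot's end face with the two fingers, opened slightly for a flat contact. The bar went over the ridges and came up against both stops, where the push force rose to 11 N with no more travel. The top view then put the upright about 29.5 mm further on, and square to the stops within about 0.01 rad.
2. **Tip:** I pushed the inner face of the upright to about 0.85 rad of tilt. Then I let the bracket down with the fingers against the foot's upper face, slowing near the end. At each check from 0.95 to 1.42 rad, the measured tilt matched the finger position to within about 0.01 rad.

**Last checks:**
- **Flatness:** the upright's face measured 0.004 rad from level. The foot face read 1.555 rad, a noisier fit but still within 0.05 rad of upright.
- **Seating:** the side and top views both show the bar behind and touching both stops.
- **Bystanders:** the whetstone and both seals sit at the same image positions as at the start. I did not measure the tin separately; in the side view it looks unmoved.

**Disagreements:**
- **Finger tips:** they acted about 3 mm higher than the reported tool point, because the fingers were slightly open. I allowed for this while lowering.
- **Wrist camera:** it placed the board about 3 mm differently along its length from the top camera.
- **End-face fits:** two tilt fits on the foot's end face failed (steps 12 and 14). I redid the first with a corrected patch and measured the second on the foot's underside instead.

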